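# Shut and clamp the food carrier

### The arm

A 6-joint arm with a two-finger parallel gripper is mounted at the origin on the work surface. World frame = base frame: x ahead of the robot, y to its left, z up, the work surface at z = 0. Lengths are in m, angles in degrees, forces in N, time in s.
With the tool pointing down it reaches from about 0.25 to 0.725 m from the base axis. Payload 9.7 kg.
Tool frame: the origin (TCP) lies midway between the tips of the shut fingers; the grasp point (between the pads) lies 19 mm behind it; z points along the fingers, y is the direction in which the jaws open and shut (so a half turn about z gives the same grasp; the last joint's range is limited). The gripper opens to 85 mm and grips with 20 to 120 N. Pads are 22 mm wide; open, the fingers measure 114 mm over their backs; the gripper's body (76 mm by 85 mm) begins 54 mm behind the grasp point. The pads swing forward as they close: fully open they stand 13 mm farther back than shut.
Start: joints at [-63.083, 4.979, 10.078, 95.1, 0, 90], TCP at [0.249, -0.49, 0.231] pointing down, gripper open.
Joint ranges: [-179.16, 179.16], [-48.56, 103.87], [-65.8, 70.77], [-126.05, 130.52], [-82.76, 87.17], [-180, 180]. Speed limits (degrees/s): [127.2, 127.2, 147.25, 180, 180, 180].

### API

Orientations are given as [roll, pitch, yaw] about the fixed x, y, z axes, in that order (R = Rz(yaw) Ry(pitch) Rx(roll)).
In Python, from workcell import bot, camera, recognise gives the robot as it stands. The module is installed in compiled form; this text tells all that it offers.
- The arm moves only by the tool apply_moves, never from a script. Its argument "targets" is one flat list of numbers, 7 for each row, row after row: the shift along the world's x, y, z in units of 30 mm (1.0 is 30 mm), then the turn, a rotation vector about the world's x, y, z in units of 6 degrees (1.0 is 6 degrees), then the opening, from 0 (shut) to 1 (fully open). A call has 1 to 5 rows; each row is the pose to reach, as a shift and turn from the pose commanded when the call began; what a row does not reach only later rows make up. A row lasts 1/10 s, in which the tool goes at most 50 mm and 8.59 degrees, less where a joint would pass 70% of its speed; a pose out of reach is approached as far as the arm can. A call with a gripper value outside its range is refused whole. The fingers move at their own pace and stop on an object; "newtons" is the grip in N (left out, the last holds). Time passes only in rows, so rows that repeat a pose let the fingers close. It gives the time, the measured TCP pose, the force and the opening at its end, in the units of the state.
- bot.get_obs(): the state, without advancing time (a new reading comes with each control period).
- camera(name): name is "scene" or "side" or "wrist"; returns a dict with "img" (400x640x3 uint8, red, green, blue), "intrinsics" (3x3 intrinsics, pixels), "origin" and "rotation" of the camera in the world. Camera axes: x right, y up, looking along -z (the intrinsics and any distortion apply to the point x, -y, -z); pixel columns grow to the right and rows downward; lengths in m; the calibration is good to about 2 mm. A picture is of the moment at which its call begins. There is no depth.
- bot.job_done(): hands the job in, once; it reports no verdict.
Trained networks look in the newest picture that a camera, given by its name, has taken for a name from the list of things; names that differ only in an ending like _2 or _b are one class to them, and where a whole thing is asked for, a point or a joint stands for the part that bears it (a point fixed in the world has none). Each returns a list of dicts, best first, with "conf" (0 to 1); they miss things now and then, are a little off and sometimes report something else, mostly with a low value. They report only what shows in the picture. A call takes as long as a camera call.
- recognise(query, camera): "box" ([left, top, right, bottom] in pixels, round what is visible of it).
The state is a dict: "time": time; "q": joint angles; "qd": joint speeds; "joint_efforts": joint torques, N m; "ee_pos": TCP position; "tcp_rot": TCP orientation; "wrist_force": force on the tool from outside, world axes, zero at the start; "torque": the same for the moment, N m; "opening": finger opening in m.
Only numpy, scipy, OpenCV 4.12 (cv2) and the standard library are available. Lean on these libraries where they do the work, as an engineer would, in place of code of your own. Each camera call takes 0.05 s, during which the arm holds its last target.

### The job

The food carrier is packed and ready to go out. Push its lid down with the fingertips until it is fully shut; only then push the two red-knobbed clamp levers, in either order, up and over their centre so that each snaps down onto the lid and stays locked. Leave everything else on the table standing where it is.

Things in the scene. Friction and masses are not known exactly. Their poses are not given: they have to be found in the camera images.
- carrier: Slate-blue insulated food carrier, fixed: an open-topped box 260 (x) x 360 (y) x 130 mm high. Origin: centre of its underside, on the table. x points from its front wall (nearest the robot, with the clamps) to its hinge side, y to the left seen from the robot, z up. Its lid hinges at the far rim on a line along y through (125, 0, 130) mm; a stiff friction hinge holds the lid at any angle.
- lid_pad (a point): Centre of a blue pad 34 x 100 mm on top of the cream lid (252 x 360 x 22 mm, about 0.5 kg) near its free front edge: press here, 1 to 4 N moves it. Moves with the lid, which starts part open (0.35 to 0.7 rad). 225 mm from the hinge line along the lid, 22 mm above its underside (which lies in line with the hinge). Fully shut, against a firm stop: at (-100, 0, 152) mm in the carrier's frame.
- clamp_left_pivot (a point): Pivot of the left clamp lever (left as seen from the robot, +y), at (-144, 120, 164) mm in the carrier's frame, on a steel bracket on the front wall. It turns about the carrier's y axis.
- clamp_left (a joint): Angle of the left clamp lever, rad: 0 open, leaning 0.5 rad from vertical out towards the robot; 0.5 upright (dead centre); 1.7 locked, leaning 1.2 rad inward over the lid. An over-centre spring throws it from dead centre to the end on its side: it resists with about 0.17 N m at first (2 to 3 N at the knob), less towards centre, then the lever snaps over by itself.
- clamp_left_knob (a point): Centre of the red ball, 30 mm across, at the end of the left lever, 80 mm from its pivot; the lever is a steel rod 10 mm thick with a short rubber-tipped foot on its inner side (tip 27 mm off the rod, 35 mm from the pivot).
- clamp_right_pivot (a point): Pivot of the right clamp lever (-y), at (-144, -120, 164) mm in the carrier's frame; otherwise like the left one.
- clamp_right (a joint): Angle of the right clamp lever, with the same meaning, range and spring as the left one.
- clamp_right_knob (a point): Centre of the red ball, 30 mm across, at the end of the right lever, 80 mm from its pivot.
- shaker: Bystander: green seasoning shaker, 48 mm across, 81 mm high, standing in front of the carrier between the clamps. Origin at the centre of its underside.
- squeeze: Bystander: red squeeze bottle, 58 mm across, 180 mm high, beside the carrier. Origin at the centre of its underside.
- mug: Bystander: white mug, 80 mm across, 95 mm high, beside the carrier. Origin at the centre of its underside.
- jar: Bystander: amber jar, 72 mm across, 110 mm high, beside the carrier. Origin at the centre of its underside.
- bowl: Bystander: steel bowl, 100 mm across, 50 mm high. Origin at the centre of its underside.
- ramekin: Bystander: low white ceramic ramekin, 64 mm across, 40 mm high, standing in front of the carrier. Origin at the centre of its underside.

How it is judged:
By the outcome, as a careful person would: the job done as asked, in the order asked, and still so for the second after the job is handed in, with the robot touching nothing.
It also fails if it takes over 48 s, if anything falls off the work surface, if the arm or the gripper's body presses on something with over 40 N, if the wrist force passes 120 N, or if a joint passes its speed limit or range.

## Working session

There is one attempt and no reset: what is moved stays moved. The work goes in short steps, Python scripts to look and compute and a tool call to move; the robot and the scene stay as the last step left them, time stands still between calls to the robot, and variables do not carry over. Pictures are saved under pics/ and viewed, and the job is handed in when it is done.

Besides the shell and the picture viewer there is one more tool, called after "Call:" as name(argument=value, ...), one argument or row to a line, values as JSON. apply_moves: Moves the arm, as the interface text tells. Its arguments: {"type":"object","properties":{"targets":{"type":"array"},"newtons":{"type":"number"}},"required":["targets"]}

```bash
mkdir -p pics; python3 - <<'E'
from workcell import bot,camera,recognise
import cv2,pickle
o=bot.get_obs();print({k:o[k] for k in('time','ee_pos','tcp_rot','opening')})
d={}
for n in('scene','side'):
    c=camera(n);d[n]=c
    cv2.imwrite(f'pics/{n}0.png',c['img'][:,:,::-1])
    print(n,c['intrinsics'].tolist() if hasattr(c['intrinsics'],'tolist') else c['intrinsics'],c['origin'],c['rotation'],[k for k in c])
    for q in('lid_pad','clamp_left_knob','clamp_right_knob','carrier','clamp_left_pivot','shaker','squeeze','mug','jar','bowl','ramekin'):
        print(q,[( [round(float(v)) for v in r['box']],round(r['conf'],2)) for r in recognise(q,n)][:3])
pickle.dump(d,open('d0.pkl','wb'))
E
```

```text
{'time': 0.0, 'ee_pos': array([ 0.24888944, -0.49019585,  0.23054623]), 'tcp_rot': array([-1.79920223e+02, -6.35789886e-04,  2.69182401e+01]), 'opening': 0.08552936613602324}
scene [[515.5640186799151, 0.0, 326.3661413077461], [0.0, 515.5640186799151, 199.20528646942296], [0.0, 0.0, 1.0]] [ 1.11021001 -0.70941909  1.46703485] [3.43850817e+01 1.96603228e-02 3.92803917e+01] ['img', 'intrinsics', 'origin', 'rotation']
lid_pad [([267, 175, 413, 320], 0.78), ([319, 173, 340, 193], 0.61)]
clamp_left_knob [([324, 169, 340, 194], 0.64), ([263, 216, 281, 247], 0.25)]
clamp_right_knob [([264, 218, 280, 245], 0.46)]
carrier []
clamp_left_pivot [([264, 169, 412, 339], 0.62)]
shaker [([281, 218, 291, 238], 0.59), ([333, 155, 354, 190], 0.48)]
squeeze [([245, 274, 267, 317], 0.88), ([322, 168, 341, 193], 0.53)]
mug [([371, 180, 394, 203], 0.6)]
jar [([332, 155, 353, 188], 0.61)]
bowl [([194, 261, 226, 298], 0.84)]
ramekin [([262, 171, 410, 340], 0.3)]
side [[391.9269589434514, 0.0, 318.8175140021623], [0.0, 391.9269589434514, 199.4408753883416], [0.0, 0.0, 1.0]] [0.22220599 0.78486423 1.03130174] [  44.64236495    1.0661891  -159.28797141] ['img', 'intrinsics', 'origin', 'rotation']
lid_pad [([232, 125, 342, 196], 0.61), ([231, 126, 360, 245], 0.22)]
clamp_left_knob [([308, 185, 328, 210], 0.63), ([313, 253, 336, 294], 0.57)]
clamp_right_knob [([340, 131, 354, 173], 0.74)]
carrier [([230, 125, 364, 250], 0.78), ([350, 200, 360, 220], 0.71)]
clamp_left_pivot [([230, 127, 361, 251], 0.85), ([233, 125, 343, 195], 0.7)]
shaker [([353, 198, 360, 218], 0.65)]
squeeze [([342, 129, 356, 173], 0.85), ([375, 151, 403, 172], 0.53)]
mug [([266, 235, 294, 273], 0.94)]
jar [([313, 252, 333, 293], 0.56)]
bowl [([377, 150, 403, 175], 0.86)]
ramekin [([313, 238, 334, 255], 0.52), ([351, 199, 358, 218], 0.44)]
```

```bash
python3 - <<'E'
import cv2
a=cv2.imread('pics/scene0.png');cv2.imwrite('pics/scene0c.png',cv2.resize(a[140:350,180:430],None,fx=2.8,fy=2.8,interpolation=cv2.INTER_CUBIC))
a=cv2.imread('pics/side0.png');cv2.imwrite('pics/side0c.png',cv2.resize(a[110:310,210:420],None,fx=3,fy=3,interpolation=cv2.INTER_CUBIC))
E
```

```text
(no output)
```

View pics/scene0.png

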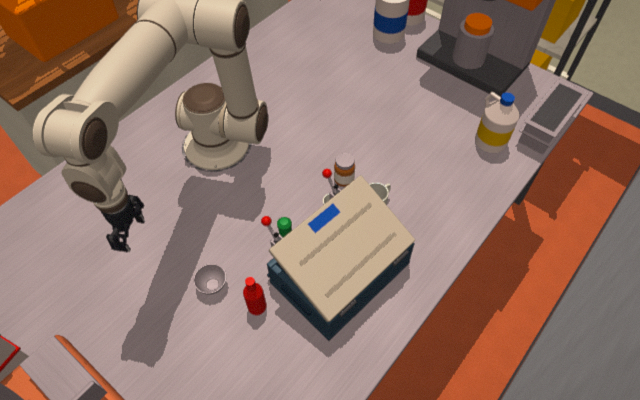

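```bash
ls pics
```

```text
scene0.png
scene0c.png
side0.png
side0c.png
```

View pics/scene0c.png

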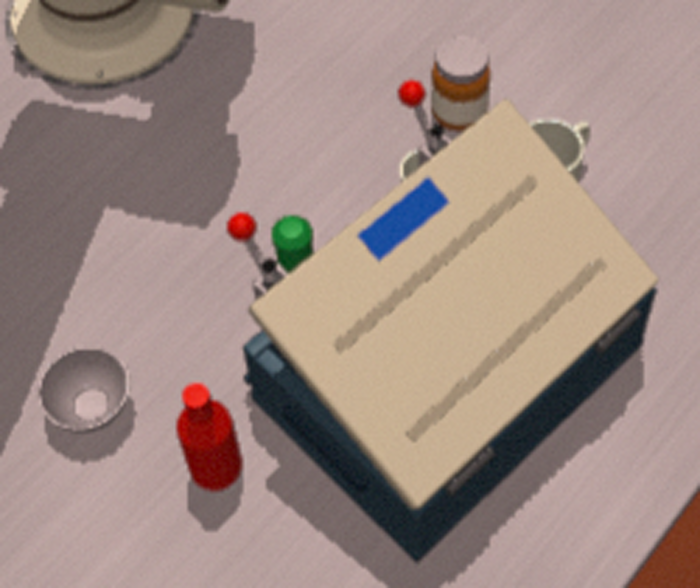

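View pics/side0c.png

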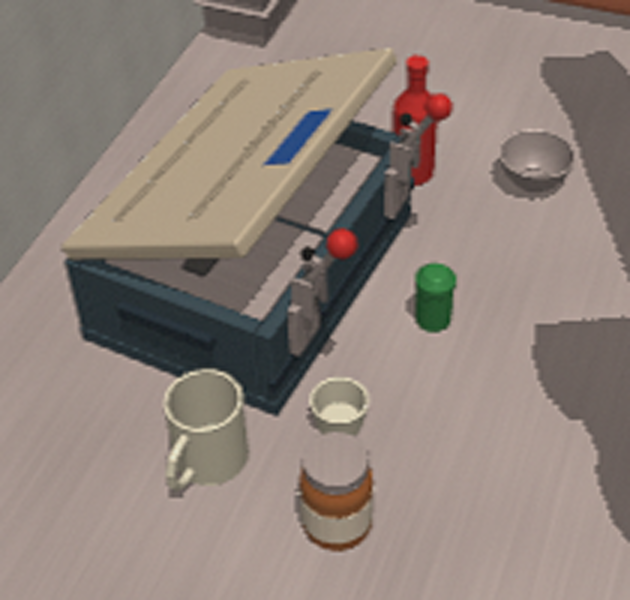

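```bash
cat >h.py <<'E'
import numpy as np
from scipy.spatial.transform import Rotation as R
def proj(c,p):
    p=(np.atleast_2d(p)-np.array(c['origin']))@R.from_euler('xyz',c['rotation'],degrees=True).as_matrix()
    K=np.array(c['intrinsics']); q=np.c_[p[:,0],-p[:,1],-p[:,2]]@K.T
    return q[:,:2]/q[:,2:]
def toW(car,p):
    x,y,a=car; p=np.atleast_2d(p)/1000.
    return p@np.array([[np.cos(a),np.sin(a),0],[-np.sin(a),np.cos(a),0],[0,0,1]])+[x,y,0]
def lid(th,l,w,h=22): return [125-l*np.cos(th)+h*np.sin(th),w,130+l*np.sin(th)+h*np.cos(th)]
def knob(q,s): return [-144-80*np.sin(.5-q),120*s,164+80*np.cos(.5-q)]
E
cat >fit.py <<'E'
import pickle,numpy as np
from h import *
from scipy.optimize import least_squares
d=pickle.load(open('d0.pkl','rb'))
sc=np.array([(411,93),(241,226),(431,180),(448,201),(378,260),(361,236),(508,101),(249,309)])/2.8+[180,140]
si=np.array([(342,243),(438,106),(310,110),(331,112),(287,163),(265,162),(240,250),(393,50)])/3+[210,110]
def pts(v,side):
    th=v[3]
    pad=[lid(th,242,50),lid(th,208,50),lid(th,208,-50),lid(th,242,-50)]
    if side: pad=[lid(th,242,-50),lid(th,208,-50),lid(th,208,50),lid(th,242,50)]; pad=[pad[1],pad[0],pad[3],pad[2]]
    return toW(v[:3],[knob(0,1),knob(0,-1)]+pad+[lid(th,252,180,20),lid(th,252,-180,20)])
def f(v): return np.r_[(proj(d['scene'],pts(v,0))-sc).ravel(),(proj(d['side'],pts(v,1))-si).ravel()]
r=least_squares(f,[.55,-.1,0,.5],loss='soft_l1')
print(r.x,np.degrees(r.x[2]),r.cost);print(f(r.x).reshape(2,-1,2).round(1).tolist())
v=r.x
print('knobs',toW(v[:3],[knob(0,1),knob(0,-1)]).round(4),'pad',toW(v[:3],[lid(v[3],225,0),lid(0,225,0)]).round(4))
def ray(c,u):
    K=np.array(c['intrinsics']);b=np.array([(u[0]-K[0,2])/K[0,0],-(u[1]-K[1,2])/K[1,1],-1])
    return np.array(c['origin']),R.from_euler('xyz',c['rotation'],degrees=True).as_matrix()@b
def tri(a,b):
    o1,d1=ray(d['scene'],a);o2,d2=ray(d['side'],b)
    s=np.linalg.lstsq(np.c_[d1,-d2],o2-o1,rcond=None)[0]; return (o1+s[0]*d1+o2+s[1]*d2)/2
print('tri knobs',tri(sc[0],si[0]),tri(sc[1],si[1]))
def base(c,u,z):
    o,dd=ray(d[c],u);return (o+dd*(z-o[2])/dd[2]).round(3)
for n,c,u,z in [('shaker','side',(435,325),0),('shakertop','side',(435,278),.078),('jar top','side',(336,455),.108),('mug top','side',(205,402),.093),('ram top','side',(338,400),.04),('sq top','side',(417,63),.18)]:
    print(n,base(c,np.array(u)/3+[210,110],z))
E
python3 fit.py
```

```text
[ 0.68443826 -0.12188081 -0.10868662  0.40191987] -6.227284764314554 11.189356282415705
[[[-0.2, -0.1], [-0.2, -0.0], [-1.9, -1.2], [-0.3, 0.4], [-0.6, 0.5], [-2.4, -0.3], [-0.7, -0.9], [-0.3, -0.1]], [[-1.3, -0.1], [-0.8, 0.0], [-1.4, 1.1], [0.0, -0.3], [0.1, 0.8], [-1.1, 1.5], [-2.6, -1.3], [-1.0, -0.4]]]
knobs [[ 0.5162  0.0172  0.2342]
 [ 0.4901 -0.2214  0.2342]] pad [[ 0.6114 -0.1139  0.2383]
 [ 0.585  -0.111   0.152 ]]
tri knobs [0.51454375 0.01685061 0.2335605 ] [ 0.4890191  -0.22144929  0.23401104]
shaker [ 0.447 -0.117  0.   ]
shakertop [ 0.451 -0.116  0.078]
jar top [0.464 0.169 0.108]
mug top [0.615 0.143 0.093]
ram top [0.504 0.056 0.04 ]
sq top [ 0.555 -0.365  0.18 ]
```

Call:
apply_moves(
  targets=[1.5,1.5,1.5,0,0,-1.4,0,3,3,2.5,0,0,-2.8,0,4,4,2.5,0,0,-4.2,0,5,5,2.5,0,0,-5.5,0,6,6,2.5,0,0,-5.5,0],
  newtons=40,
)

```text
time: 1.7
ee_pos: [0.407, -0.3325, 0.3051]
tcp_rot: [179.9, -0.1, -6.4]
wrist_force: [0.2, -1.2, -0.1]
opening: 0.0124
```

Call:
apply_moves(
  targets=[1,1,0,0,0,0,0,2.2,2.2,0,0,0,0,0,3.4,3.4,0,0,0,0,0,4.6,4.6,0,0,0,0,0,5.8,6.3,0,0,0,0,0],
)

```text
time: 2.2
ee_pos: [0.5727, -0.1553, 0.3037]
tcp_rot: [180.0, 0.0, -6.1]
wrist_force: [0.2, -0.4, -0.6]
opening: -0.0003
```

Call:
apply_moves(
  targets=[0.3,0.2,0,0,0,0,0,0.3,0.2,0,0,0,0,0],
)

```text
time: 2.4
ee_pos: [0.5813, -0.1494, 0.3033]
tcp_rot: [-180.0, 0.1, -5.9]
wrist_force: [-0.0, -0.1, 0.3]
opening: 0.0002
```

Call:
apply_moves(
  targets=[0.5,0.6,0,0,0,0,0,1,1.2,-0.7,0,0,0,0,1,1.2,-1.4,0,0,0,0,1,1.2,-1.4,0,0,0,0],
)

```text
time: 2.8
ee_pos: [0.6089, -0.1158, 0.2594]
tcp_rot: [180.0, 0.3, -6.1]
wrist_force: [-0.9, -0.0, 0.4]
opening: -0.0002
```

```bash
cat >look.py <<'E'
import sys,cv2
from workcell import bot,camera
o=bot.get_obs();print(o['time'],o['ee_pos'].round(4),o['wrist_force'].round(1))
c=camera('side')['img'][:,:,::-1][90:290,210:420]
cv2.imwrite(f'pics/{sys.argv[1]}.png',cv2.resize(c,None,fx=2.8,fy=2.8,interpolation=cv2.INTER_CUBIC))
E
python3 look.py a1
```

```text
2.8 [ 0.6089 -0.1158  0.2594] [-0.9 -0.   0.4]
```

View pics/a1.png

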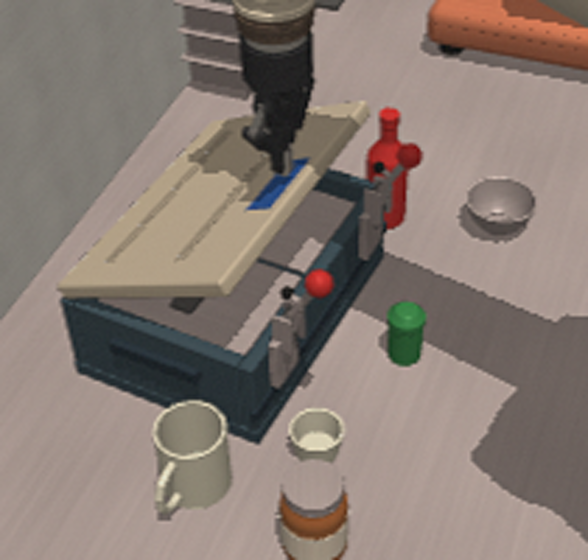

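Call:
apply_moves(
  targets=[0,0,-0.4,0,0,0,0,0,0,-0.8,0,0,0,0,-0.1,0,-1.2,0,0,0,0,-0.25,0.05,-1.6,0,0,0,0,-0.4,0.05,-2,0,0,0,0],
)

```text
time: 3.35
ee_pos: [0.5981, -0.1147, 0.2042]
tcp_rot: [180.0, -0.2, -6.2]
wrist_force: [1.2, 0.8, 1.4]
opening: 0.0001
```

Call:
apply_moves(
  targets=[-0.1,0,-0.35,0,0,0,0,-0.2,0,-0.7,0,0,0,0,-0.25,0,-1.0,0,0,0,0,-0.3,0,-1.3,0,0,0,0],
)

```text
time: 3.75
ee_pos: [0.5891, -0.1143, 0.1642]
tcp_rot: [180.0, -0.1, -6.2]
wrist_force: [-2.1, 0.2, 2.4]
opening: 0.0003
```

Slow finish against the stop.

Call:
apply_moves(
  targets=[0,0,-0.15,0,0,0,0,0,0,-0.3,0,0,0,0,-0.05,0,-0.4,0,0,0,0,-0.05,0,-0.45,0,0,0,0],
)

```text
time: 4.15
ee_pos: [0.5887, -0.1135, 0.1519]
tcp_rot: [180.0, -0.2, -6.1]
wrist_force: [-3.3, -0.1, 20.3]
opening: -0.0003
```

Call:
apply_moves(
  targets=[0,0,-0.04,0,0,0,0,0,0,-0.04,0,0,0,0],
)

```text
time: 4.35
ee_pos: [0.5887, -0.1135, 0.1519]
tcp_rot: [180.0, -0.3, -6.1]
wrist_force: [-4.1, -0.4, 19.7]
opening: 0.0001
```

Call:
apply_moves(
  targets=[0,0,1,0,0,0,0,-0.8,0,2.4,0,0,0,0,-2,0,4,0,0,0,0,-3,0,5,0,0,0,0,-4,0.5,5,0,0,0,0],
)

```text
time: 4.85
ee_pos: [0.4675, -0.0991, 0.3031]
tcp_rot: [179.9, -0.4, -6.1]
wrist_force: [0.8, -0.2, -0.3]
opening: -0.0001
```

```bash
python3 look.py a2
```

```text
4.85 [ 0.4675 -0.0991  0.3031] [ 0.8 -0.2 -0.3]
```

View pics/a2.png

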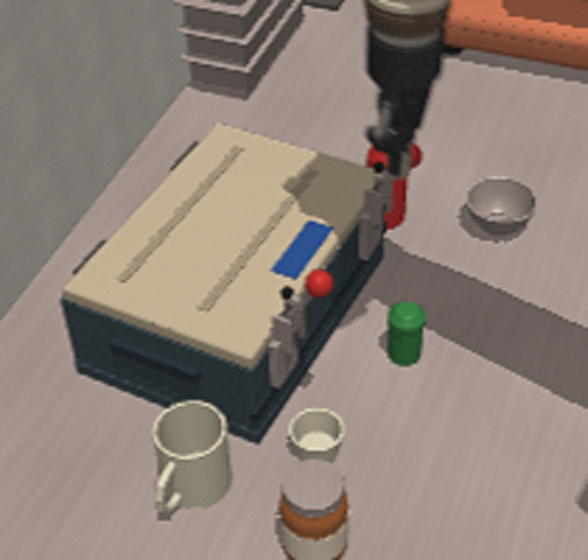

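Call:
apply_moves(
  targets=[0,1.5,0,0,0,0,0,0,3,0,0,0,0,0,0.1,4,-1,0,0,0,0,0.1,4,-2.4,0,0,0,0,0.1,4,-2.85,0,0,0,0],
)

```text
time: 5.4
ee_pos: [0.4683, -0.0171, 0.2108]
tcp_rot: [-178.3, 0.1, -3.1]
wrist_force: [0.9, 0.3, -0.1]
opening: -0.0002
```

```bash
python3 look.py a3
```

```text
5.4 [ 0.4683 -0.0171  0.2108] [ 0.9  0.3 -0.1]
```

View pics/a3.png

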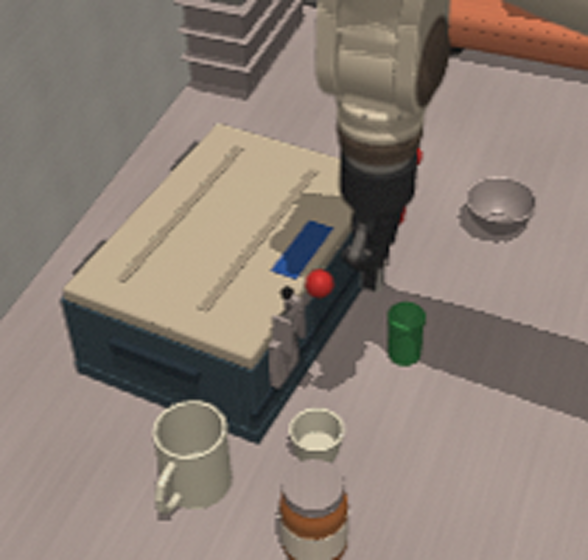

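```bash
python3 -c "
from workcell import bot
o=bot.get_obs();print(o['q'].round(1),o['qd'].round(1),o['ee_pos'],o['tcp_rot'])"
```

```text
[ -3.1  -6.3  -3.8  92.9   1.7 179.9] [-0.5  1.   3.9  5.3 -0.6  0. ] [ 0.4673451  -0.01668998  0.20742772] [-178.27502186    0.36318162   -3.03754387]
```

Call:
apply_moves(
  targets=[0,0.4,0.25,0,0,0,0,0,0.8,0.25,0,0,0,0],
)

```text
time: 5.65
ee_pos: [0.4687, -0.0063, 0.2231]
tcp_rot: [-177.7, -0.1, -2.1]
wrist_force: [1.6, -0.6, 0.3]
opening: -0.0002
```

```bash
python3 -c "
from workcell import bot
o=bot.get_obs();print(o['q'].round(1),o['qd'].round(1),o['ee_pos'],o['tcp_rot'])"
```

```text
[ -2.2  -6.4  -2.1  94.2   2.3 179.9] [ 5.1 -0.6 -0.4 -1.   2.8 -0. ] [ 0.46871341 -0.00631121  0.2230624 ] [-1.77723170e+02 -1.18755514e-01 -2.09979061e+00]
```

Call:
apply_moves(
  targets=[-0.1,0.4,0,-0.4,0,1,0,0,0.9,0,-0.4,0,1,0,0.1,0.9,-0.15,-0.4,0,1,0,0.1,0.9,-0.15,-0.4,0,1,0],
)

```text
time: 6.05
ee_pos: [0.4717, 0.0206, 0.2166]
tcp_rot: [179.9, 0.0, 3.9]
wrist_force: [1.1, -0.3, 0.1]
opening: 0.0001
```

```bash
python3 look.py a4; python3 -c "
from workcell import bot
o=bot.get_obs();print(o['q'].round(1))"
```

```text
6.05 [0.4717 0.0206 0.2166] [ 1.1 -0.3  0.1]
[ 2.500e+00 -5.900e+00 -2.400e+00  9.360e+01 -1.000e-01  1.787e+02]
```

View pics/a4.png

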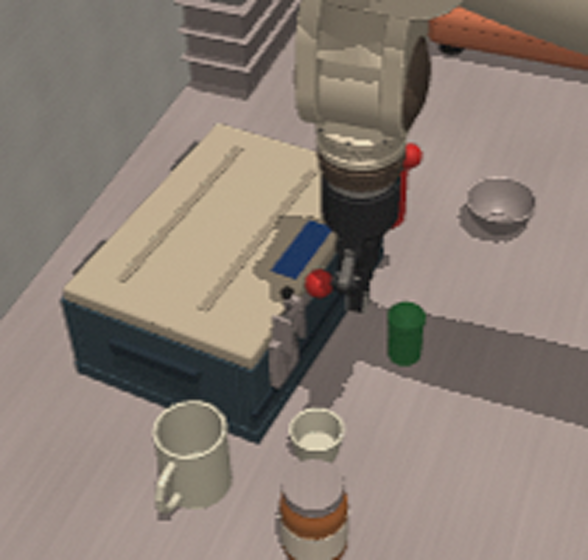

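Call:
apply_moves(
  targets=[0.35,-0.05,0,0,0,0,0,0.7,-0.08,0,0,0,0,0,1,-0.11,0.1,0,0,0,0,1.3,-0.14,0.15,0,0,0,0,1.55,-0.17,0.2,0,0,0,0],
)

```text
time: 6.6
ee_pos: [0.5186, 0.0149, 0.222]
tcp_rot: [179.9, 0.1, 3.8]
wrist_force: [-1.9, -0.4, -0.2]
opening: 0.0004
```

```bash
python3 look.py a5
```

```text
6.6 [0.5186 0.0149 0.222 ] [-1.9 -0.4 -0.2]
```

View pics/a5.png

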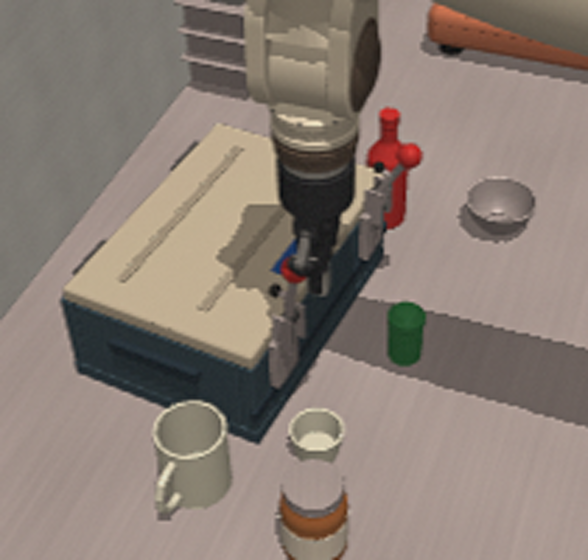

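Call:
apply_moves(
  targets=[0.3,-0.03,0.1,0,0,0,0,0.55,-0.06,0.2,0,0,0,0,0.8,-0.08,0.2,0,0,0,0,0.95,-0.1,0.2,0,0,0,0,0.95,-0.1,0.2,0,0,0,0],
)

```text
time: 7.15
ee_pos: [0.5466, 0.0123, 0.2276]
tcp_rot: [179.9, 0.1, 3.9]
wrist_force: [-0.8, 0.5, 0.2]
opening: -0.0001
```

```bash
python3 look.py a6
```

```text
7.15 [0.5466 0.0123 0.2276] [-0.8  0.5  0.2]
```

View pics/a6.png

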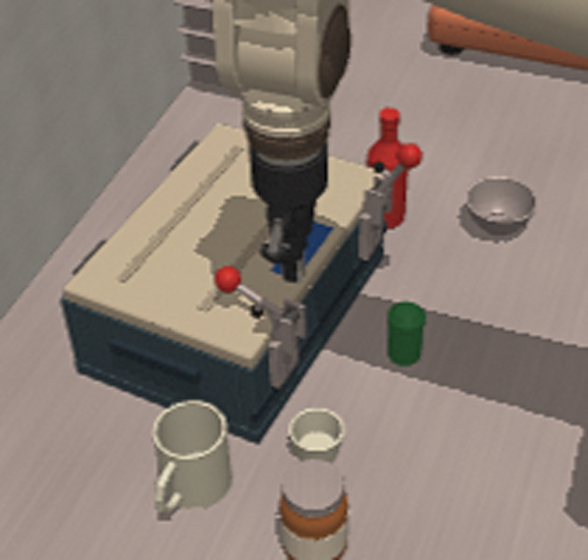

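Call:
apply_moves(
  targets=[-0.5,0,1,0,0,0,0,-2,-0.5,2,0,0,0,0,-3.2,-1.5,2,0,0,0,0,-3.2,-3,2,0,0,-0.8,0,-3.2,-4.5,2,0,0,-1.6,0],
)

```text
time: 7.7
ee_pos: [0.4488, -0.1235, 0.2894]
tcp_rot: [179.8, -0.1, -5.8]
wrist_force: [1.9, -0.1, -0.0]
opening: -0.0004
```

Call:
apply_moves(
  targets=[0,-1.5,0,0,0,0,0,0,-3,0,0,0,0,0,0,-3.2,0,0,0,0,0],
)

```text
time: 8.0
ee_pos: [0.4493, -0.2223, 0.2874]
tcp_rot: [179.8, 0.1, -5.9]
wrist_force: [0.1, 0.9, -0.2]
opening: -0.0
```

Call:
apply_moves(
  targets=[0,0.1,-1.2,0,0,0,0,0,0.15,-2.35,0,0,0,0,0,0.15,-2.35,0,0,0,0],
)

```text
time: 8.3
ee_pos: [0.4482, -0.213, 0.2132]
tcp_rot: [180.0, 0.5, -5.7]
wrist_force: [0.2, 0.2, -0.5]
opening: -0.0003
```

```bash
python3 look.py a7
```

```text
8.3 [ 0.4482 -0.213   0.2132] [ 0.2  0.2 -0.5]
```

View pics/a7.png

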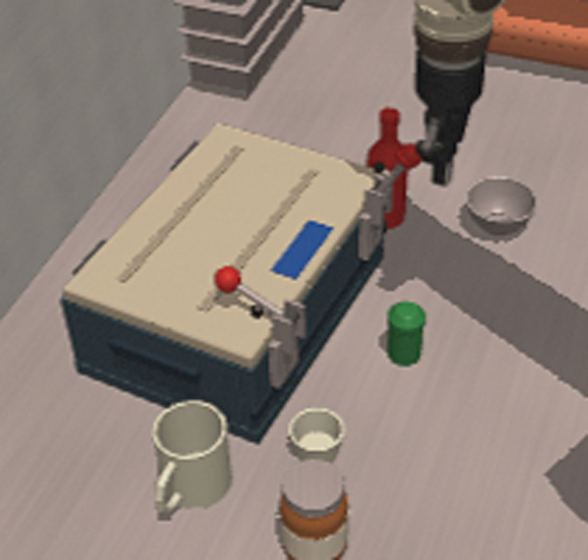

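Call:
apply_moves(
  targets=[0.3,-0.15,0.1,0,0,0,0,0.7,-0.25,0.15,0,0,0,0,1,-0.28,0.2,0,0,0,0,1.3,-0.31,0.25,0,0,0,0,1.6,-0.35,0.3,0,0,0,0],
)

```text
time: 8.85
ee_pos: [0.4991, -0.2246, 0.2275]
tcp_rot: [179.8, 0.0, -5.7]
wrist_force: [-0.1, 0.3, 0.2]
opening: -0.0001
```

Call:
apply_moves(
  targets=[0.3,-0.03,0.1,0,0,0,0,0.55,-0.06,0.2,0,0,0,0,0.8,-0.08,0.2,0,0,0,0,0.95,-0.1,0.2,0,0,0,0,0.95,-0.1,0.2,0,0,0,0],
)

```text
time: 9.35
ee_pos: [0.527, -0.2277, 0.232]
tcp_rot: [179.9, 0.1, -5.7]
wrist_force: [-0.9, 0.0, -0.7]
opening: 0.0001
```

```bash
python3 look.py a8
```

```text
9.35 [ 0.527  -0.2277  0.232 ] [-0.9  0.  -0.7]
```

View pics/a8.png

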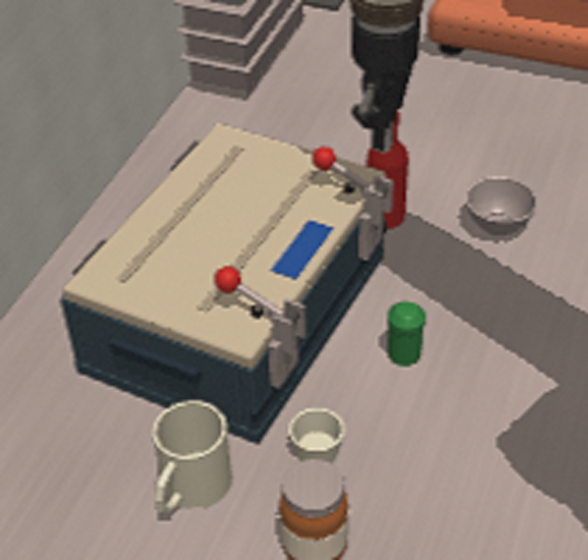

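Both have snapped over. I'll retreat and check the lever angles numerically.

Call:
apply_moves(
  targets=[-0.5,0,1,0,0,0,0,-2,0,2.4,0,0,0,0,-3.5,0,3,0,0,0,0,-4.5,0,3,0,0,0,0,-5,0,3,0,0,0,0],
)

```text
time: 9.9
ee_pos: [0.3741, -0.2275, 0.3246]
tcp_rot: [179.8, -0.1, -5.8]
wrist_force: [0.5, 0.0, -0.1]
opening: 0.0002
```

```bash
cat >chk.py <<'E'
from workcell import bot,camera,recognise
import cv2,numpy as np
from h import *
car=(.68444,-.12188,-.10869)
o=bot.get_obs();print(o['time'],o['ee_pos'],o['wrist_force'])
for n in('scene','side'):
    c=camera(n);im=c['img'].astype(int)
    P=proj(c,toW(car,[knob(1.7,1),knob(1.7,-1)]));Q=proj(c,toW(car,[knob(1.5,1),knob(1.5,-1)]))
    m=((im[...,0]>120)&(im[...,1]<70)&(im[...,2]<70)).astype(np.uint8)
    k,_,st,ce=cv2.connectedComponentsWithStats(m)
    print(n,'pred1.7',P.round(1).tolist(),'1.5',Q.round(1).tolist(),'blobs',[ce[i].round(1).tolist() for i in range(1,k) if st[i,4]>20 and np.abs(P-ce[i]).sum(1).min()<40])
    print('lid corners shut pred',proj(c,toW(car,[lid(0,252,180),lid(0,252,-180)])).round(1).tolist())
    b=c['img'][:,:,::-1]; b=b[140:350,180:430] if n=='scene' else b[90:300,210:420]
    cv2.imwrite(f'pics/end_{n}.png',cv2.resize(b,None,fx=2.8,fy=2.8,interpolation=cv2.INTER_CUBIC))
E
python3 chk.py
```

```text
9.9 [ 0.37405943 -0.22754403  0.32456209] [ 0.46952804  0.02770418 -0.09995403]
scene pred1.7 [[353.1, 203.0], [293.7, 253.0]] 1.5 [[351.6, 198.9], [291.6, 248.9]] blobs [[353.1, 202.7], [293.5, 252.8]]
lid corners shut pred [[352.6, 188.4], [265.3, 260.1]]
side pred1.7 [[290.2, 189.4], [324.6, 146.2]] 1.5 [[291.9, 186.8], [326.5, 143.5]] blobs [[345.3, 145.8], [325.4, 145.6], [290.9, 188.8]]
lid corners shut pred [[297.8, 217.4], [346.5, 150.3]]
```

View pics/end_scene.png

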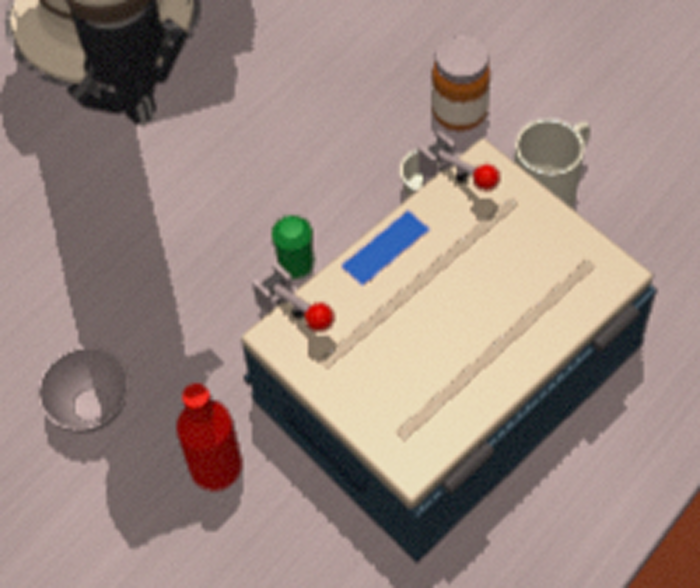

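View pics/end_side.png

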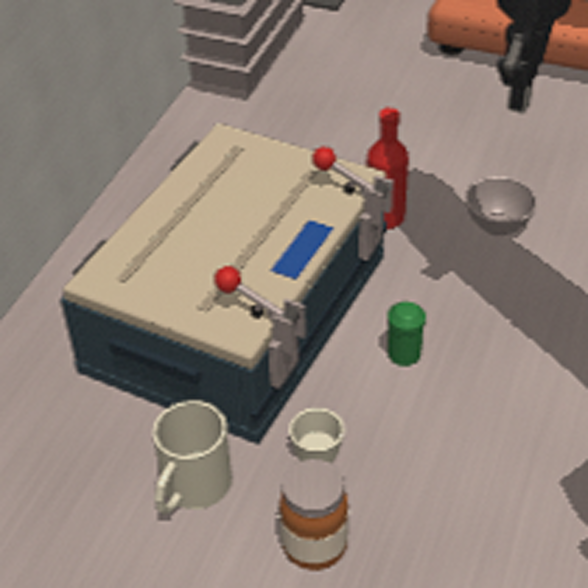

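Both knobs sit where 1.7 rad predicts, at scene (353,203) and (294,253). The lid is flush and the bystanders haven't moved, so I'm handing the job in.

```bash
python3 -c "
from workcell import bot
print(bot.job_done())"
```

```text
the job is handed in; nothing more can be done
None
```

The carrier's lid is fully shut and both clamps are locked. I handed the job in at about 10 s of the 48 s allowed.

- **Lid:** I pressed it down first with the closed fingertips on the blue pad. The tip stopped at z = 0.152 m with about 20 N on the firm stop, which is the height given for fully shut.
- **Clamps:** I pushed the left lever over its centre, then the right, and both snapped onto the lid. In the scene picture both knobs are within 0.4 px of where a lever angle of 1.7 rad (locked) puts them. In the side picture they are within about 1 px.
- **Other things:** The shaker, squeeze bottle, mug, jar, bowl and ramekin all look unmoved and upright in the last pictures. The arm is clear of everything.
- **One hiccup:** On the way to the left clamp the last joint reached its 180° end of range, so the move stopped about 4 cm short and slightly tilted. Nothing was touched; I turned the tool about 10° and carried on.

No check failed.

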